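# Tighten a vacuum chamber cover crisscross

## Task

The chamber's cover is held by four hand-knob clamps that are still loose: tighten them clockwise in two passes, each pass in crisscross order (after the first knob do the one diagonally opposite, then the other two). On the first pass give every knob about a sixth of a turn (60 degrees) by hand; on the second turn each one on until it comes up firm, then nip it a slight 10 degrees tighter and no more. Let go of everything at the end and leave the other things on the bench where they are.

Things in the scene. Friction and masses are not known exactly. Their poses are not given: they have to be found in the camera images.
- chamber: Fixed vacuum chamber: aluminium block 190 x 190 mm, top 66 mm above the bench, round steel cover (diameter 123 mm, 91 mm up at most), capped pipe stub out to 137 mm on its +x side. Origin: centre of the underside, z up. Four clamps stand on its top at x, y = +-55 mm (neighbours 110 mm apart, diagonal ones 156 mm); which clamp is at which corner varies.
- knob_a (a joint): Clamp A's black knob: free turn taken up, rad; grows clockwise seen from above, starts loose at 0 to 0.25, needs 0.06 N m, stays where left, does not sink. At an unmarked point between 1.8 and 2.4 rad, different for each clamp, it comes up firm: this reading ends there, and the knob then turns on only against 0.5 N m and more (its washer turns along).
- knob_b (a joint): Clamp B's black knob: free turn taken up, rad; grows clockwise seen from above, starts loose at 0 to 0.25, needs 0.06 N m, stays where left, does not sink. At an unmarked point between 1.8 and 2.4 rad, different for each clamp, it comes up firm: this reading ends there, and the knob then turns on only against 0.5 N m and more (its washer turns along).
- knob_c (a joint): Clamp C's black knob: free turn taken up, rad; grows clockwise seen from above, starts loose at 0 to 0.25, needs 0.06 N m, stays where left, does not sink. At an unmarked point between 1.8 and 2.4 rad, different for each clamp, it comes up firm: this reading ends there, and the knob then turns on only against 0.5 N m and more (its washer turns along).
- knob_d (a joint): Clamp D's black knob: free turn taken up, rad; grows clockwise seen from above, starts loose at 0 to 0.25, needs 0.06 N m, stays where left, does not sink. At an unmarked point between 1.8 and 2.4 rad, different for each clamp, it comes up firm: this reading ends there, and the knob then turns on only against 0.5 N m and more (its washer turns along).
- nip_a (a joint): How far clamp A's knob has been turned clockwise beyond the point where it came up firm, rad; 0 at the start and until then. Resists with 0.5 N m, rising by 0.8 N m per rad; up to 0.4 rad it stays where it is left. The knob's heading has turned by the sum of both readings.
- nip_b (a joint): How far clamp B's knob has been turned clockwise beyond the point where it came up firm, rad; 0 at the start and until then. Resists with 0.5 N m, rising by 0.8 N m per rad; up to 0.4 rad it stays where it is left. The knob's heading has turned by the sum of both readings.
- nip_c (a joint): How far clamp C's knob has been turned clockwise beyond the point where it came up firm, rad; 0 at the start and until then. Resists with 0.5 N m, rising by 0.8 N m per rad; up to 0.4 rad it stays where it is left. The knob's heading has turned by the sum of both readings.
- nip_d (a joint): How far clamp D's knob has been turned clockwise beyond the point where it came up firm, rad; 0 at the start and until then. Resists with 0.5 N m, rising by 0.8 N m per rad; up to 0.4 rad it stays where it is left. The knob's heading has turned by the sum of both readings.
- grip_a (a point): Grip point of clamp A's knob, on its vertical turning axis, 119 mm above the bench. The knob is an upright bar 46 mm long, 14 mm wide, from 97 to 128 mm above the bench, on a round collar (diameter 22 mm); below it a steel washer, diameter 41 mm, has its top at 90 mm. x points along the bar's length, y across its 14 mm width, z up; x turns with the knob.
- grip_b (a point): Grip point of clamp B's knob, on its vertical turning axis, 119 mm above the bench. The knob is an upright bar 46 mm long, 14 mm wide, from 97 to 128 mm above the bench, on a round collar (diameter 22 mm); below it a steel washer, diameter 41 mm, has its top at 90 mm. x points along the bar's length, y across its 14 mm width, z up; x turns with the knob.
- grip_c (a point): Grip point of clamp C's knob, on its vertical turning axis, 119 mm above the bench. The knob is an upright bar 46 mm long, 14 mm wide, from 97 to 128 mm above the bench, on a round collar (diameter 22 mm); below it a steel washer, diameter 41 mm, has its top at 90 mm. x points along the bar's length, y across its 14 mm width, z up; x turns with the knob.
- grip_d (a point): Grip point of clamp D's knob, on its vertical turning axis, 119 mm above the bench. The knob is an upright bar 46 mm long, 14 mm wide, from 97 to 128 mm above the bench, on a round collar (diameter 22 mm); below it a steel washer, diameter 41 mm, has its top at 90 mm. x points along the bar's length, y across its 14 mm width, z up; x turns with the knob.
- spare_ring: Bystander: loose steel centring ring lying flat, diameter 60 mm, 10 mm high. Origin: centre of its underside.
- jar: Bystander: white plastic jar with a grey cap, diameter 54 mm, 80 mm tall. Origin: centre of its underside.
- spanner: Bystander: loose steel spanner lying flat, 170 mm long along its x. Origin: middle of its underside.
- rack: Bystander: white tube rack block, 75 x 120 mm, 45 mm high, empty. Origin: centre of its underside.

How it is judged (in metres and radians):
On the way:
1. first pass done: every knob is turned to between 0.7 and 1.7 rad (value of joint knob_a between 0.7 and 1.7 rad and value of joint knob_b between 0.7 and 1.7 rad and value of joint knob_c between 0.7 and 1.7 rad and value of joint knob_d between 0.7 and 1.7 rad), for 0.2 s.
At the end, for the whole second after the job is handed in: All four clamps are nipped tight: every knob has been turned 0.03 to 0.35 rad past the point where it came up firm (value of joint nip_a between 0.03 and 0.35 rad and value of joint nip_b between 0.03 and 0.35 rad and value of joint nip_c between 0.03 and 0.35 rad and value of joint nip_d between 0.03 and 0.35 rad and value of joint each of knob_a, knob_b, knob_c, knob_d above 1.7 rad); the robot touches nothing.
It fails at once if on the first pass (a knob counts as turned once it reads over 0.7 rad) the second knob turned is a neighbour of the first instead of the one diagonally opposite ((horizontal distance between grip_a and grip_b below 0.13 m and value of joint each of knob_a, knob_b above 0.7 rad and value of joint each of knob_c, knob_d below 0.7 rad) or (horizontal distance between grip_a and grip_c below 0.13 m and value of joint each of knob_a, knob_c above 0.7 rad and value of joint each of knob_b, knob_d below 0.7 rad) or (horizontal distance between grip_a and grip_d below 0.13 m and value of joint each of knob_a, knob_d above 0.7 rad and value of joint each of knob_b, knob_c below 0.7 rad) or (horizontal distance between grip_b and grip_c below 0.13 m and value of joint each of knob_b, knob_c above 0.7 rad and value of joint each of knob_a, knob_d below 0.7 rad) or (horizontal distance between grip_b and grip_d below 0.13 m and value of joint each of knob_b, knob_d above 0.7 rad and value of joint each of knob_a, knob_c below 0.7 rad) or (horizontal distance between grip_c and grip_d below 0.13 m and value of joint each of knob_c, knob_d above 0.7 rad and value of joint each of knob_a, knob_b below 0.7 rad)).
It fails at once if on the second pass (a knob counts as turned once it reads over 1.7 rad) the second knob turned is a neighbour of the first instead of the one diagonally opposite ((horizontal distance between grip_a and grip_b below 0.13 m and value of joint each of knob_a, knob_b above 1.7 rad and value of joint each of knob_c, knob_d below 1.7 rad) or (horizontal distance between grip_a and grip_c below 0.13 m and value of joint each of knob_a, knob_c above 1.7 rad and value of joint each of knob_b, knob_d below 1.7 rad) or (horizontal distance between grip_a and grip_d below 0.13 m and value of joint each of knob_a, knob_d above 1.7 rad and value of joint each of knob_b, knob_c below 1.7 rad) or (horizontal distance between grip_b and grip_c below 0.13 m and value of joint each of knob_b, knob_c above 1.7 rad and value of joint each of knob_a, knob_d below 1.7 rad) or (horizontal distance between grip_b and grip_d below 0.13 m and value of joint each of knob_b, knob_d above 1.7 rad and value of joint each of knob_a, knob_c below 1.7 rad) or (horizontal distance between grip_c and grip_d below 0.13 m and value of joint each of knob_c, knob_d above 1.7 rad and value of joint each of knob_a, knob_b below 1.7 rad)).
It fails at once if a knob goes beyond 1.7 rad before every knob has had its first-pass turn (to over 0.7 rad) (value of joint any of knob_a, knob_b, knob_c, knob_d above 1.7 rad and value of joint any of knob_a, knob_b, knob_c, knob_d below 0.7 rad).
It fails at once if a knob is forced more than 0.35 rad past the point where it came up firm (value of joint any of nip_a, nip_b, nip_c, nip_d above 0.35 rad).
It fails at once if a bystander (ring, jar, spanner, rack) is shifted by more than 20 mm (distance of any of spare_ring, jar, spanner, rack from where it was at the start of the episode above 0.02 m).
It also fails if it takes over 72 s, if anything falls off the work surface, if the arm or the gripper's body presses on something with over 40 N, if the wrist force passes 120 N, or if a joint passes its speed limit or range.

## Robot

A 6-joint arm with a two-finger parallel gripper is mounted at the origin on the work surface. World frame = base frame: x ahead of the robot, y to its left, z up, the work surface at z = 0. Lengths are in mm, angles in rad, forces in N, time in s.
With the tool pointing down it reaches from about 275 to 750 mm from the base axis. Payload 10.2 kg.
Tool frame: the origin (TCP) lies at the centre of the arm's flange, where the gripper is bolted on; the fingertips stand 173 mm ahead of it and the grasp point (between the pads) lies 155 mm ahead of it; z points along the fingers, y is the line along which they close (so a half turn about z gives the same grasp; the last joint's range is limited). The gripper opens to 85 mm and grips with 20 to 120 N. Pads are 22 mm wide; open, the fingers measure 114 mm over their backs; the gripper's body (76 mm by 85 mm) begins 54 mm behind the grasp point. The pads swing forward as they close: fully open they stand 13 mm farther back than shut.
Start: joints at [0.886, 0.313, 1.498, -0, 1.331, -0.223], TCP at [233.933, 470.008, 404.694] pointing down, gripper open.
Joint ranges: [-2.94, 2.94], [-0.97, 2.17], [0.19, 2.56], [-1.23, 4.37], [0.02, 3.11], [-2.88, 2.88]. Speed limits (rad/s): [2.39, 2.39, 3.01, 3.14, 3.14, 3.14].

## Interface

Orientations are given as a unit quaternion [w, x, y, z].
In Python, from rig import ctrl gives the robot as it stands.
- The arm moves only by the shell command python3 steer.py 'ROWS' [OPENING] [FORCE]. ROWS is a JSON list of rows, 1 to 8 of them, each an object with the fields dx, dy, dz (the shift in units of 50 mm), rx, ry, rz (a rotation vector in rad); a field left out counts as zero; each row is the pose to reach, as a shift and turn from the pose commanded when the command began, along the tool's axes at that moment; what a row does not reach only later rows make up. A row lasts 1/10 s, in which the tool goes at most 50 mm and 0.15 rad, less where a joint would pass 70% of its speed; a pose out of reach is approached as far as the arm can. OPENING is the opening from 0.0 (shut) to 1.0 (fully open), set as the command begins (- or left out keeps the last). The fingers move at their own pace and stop on an object; FORCE is the grip in N (left out, the last holds). Time passes only in rows, so rows that do not move let the fingers close. It prints the time, the measured TCP pose, the force, the opening and the grip force at its end. Input that does not fit is refused with a message, and nothing moves.
- ctrl.sense(): the state, without advancing time (a new reading comes with each control period).
- ctrl.capture(name): name is "scene" or "top" or "wrist"; returns the picture (480x640x3 uint8, red, green, blue); there is no depth.
- ctrl.calibration(name): a dict with "fx", "fy", "cx", "cy" (pixels), "distortion" ([k1, k2, p1, p2, k3] as OpenCV has them; the pictures are not rectified), "position" and "attitude" of the camera in the world. Camera axes: x right, y down, z forward; pixel columns grow to the right and rows downward; lengths in mm; the calibration is good to about 2 mm. A picture is of the moment at which its call begins: read the wrist's pose just before it. calibration takes no time and is no camera call; for the wrist camera it gives the pose at the moment of the call.
- ctrl.finish_job(): hands the job in; it is judged then, once.
The state is a dict: "time_s": time; "joints": joint angles; "dq": joint speeds; "tau": joint torques, N m; "eef_pos": TCP position; "ee_rot": TCP orientation; "force": force on the tool from outside, world axes, zero at the start; "wrist_torque": the same for the moment, N m; "grip_width": opening from 0.0 (shut) to 1.0 (fully open); "grip_force": force on a finger pad.
Only numpy, scipy, OpenCV 4.12 (cv2) and the standard library are available. Lean on these libraries where they do the work, as an engineer would, in place of code of your own. Each camera call takes 0.05 s, during which the arm holds its last target. There are 200 camera calls.

## Working session

There is one attempt and no reset: what is moved stays moved. The work goes in short steps, Python scripts to look and compute and a shell command to move; the robot and the scene stay as the last step left them, time stands still between calls to the robot, and variables do not carry over. Pictures are saved under pics/ and viewed, at most 10 in all, crops included, and the job is handed in when it is done.

```bash
ls; mkdir -p pics
python3 - <<'E'
from rig import ctrl
import cv2
for n in ("top","scene"):
    im=ctrl.capture(n); cv2.imwrite(f"pics/{n}0.png",im[:,:,::-1]); print(n,ctrl.calibration(n))
s=ctrl.sense();print(s)
E
```

```text
pics
rig.py
steer.py
top {'fx': 440.48142845977475, 'fy': 440.48142845977475, 'cx': 323.2148118644191, 'cy': 228.24592501819086, 'distortion': array([-0.0937954,  0.       ,  0.       ,  0.       ,  0.       ]), 'position': array([ 492.27760704,    2.58544021, 1099.41385838]), 'attitude': array([ 0.01744261, -0.69902056,  0.71439363, -0.02660367])}
scene {'fx': 468.33948147126176, 'fy': 468.33948147126176, 'cx': 323.64575212778715, 'cy': 237.72411245088819, 'distortion': array([0.02942558, 0.        , 0.        , 0.        , 0.        ]), 'position': array([1014.55365685,  433.30440767,  903.69689215]), 'attitude': array([-0.12730027,  0.36668247,  0.87133059, -0.30020261])}
{'time_s': 0.1, 'joints': array([ 8.85595642e-01,  3.13380227e-01,  1.49831076e+00,  2.56238948e-05,
        1.33102567e+00, -2.23381526e-01]), 'dq': array([ 6.57496050e-04, -8.60313997e-05, -2.03152476e-03,  1.38595901e-03,
       -1.11748420e-03,  1.17048420e-03]), 'tau': array([ 4.14733076e-03, -4.12898576e+01, -2.60136491e+01, -1.17042132e-04,
        3.07333197e-03,  2.45475235e-05]), 'eef_pos': array([233.91092882, 469.9811324 , 404.21822543]), 'ee_rot': array([-2.57802588e-04,  2.28865988e-01,  9.73457777e-01, -4.99539316e-04]), 'force': array([-0.44311635, -0.04524849,  0.56627964]), 'wrist_torque': array([-0.02714142, -0.04432503,  0.05392199]), 'grip_force': 0.0, 'grip_width': 0.9970478408882829}
```
View pics/top0.png

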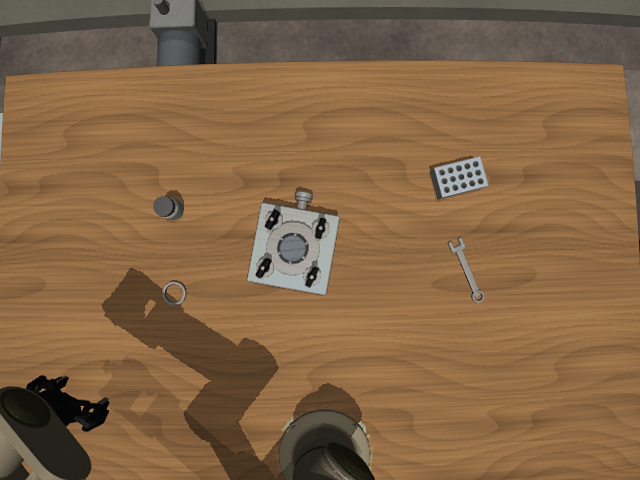

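View pics/scene0.png

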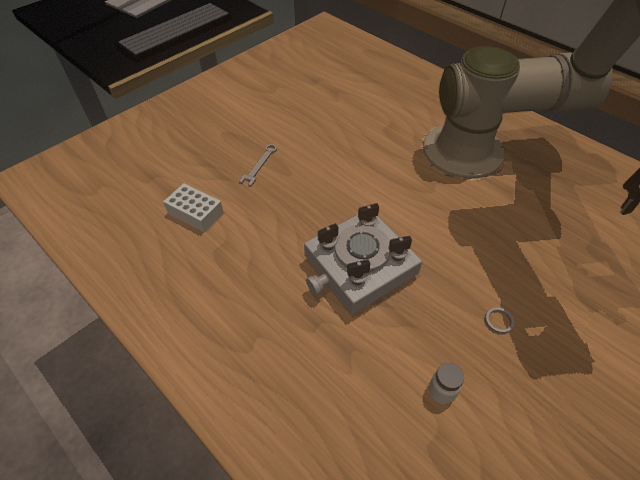

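The top view shows the chamber around px (293,248) with black knobs at (273,219), (320,229), (313,276) and (264,267). The jar is at (167,207), ring at (174,293), spanner at (466,270) and rack at (460,177). The scene view agrees, with the pipe stub pointing away from the robot. Next I'll measure the knobs by colour mask.

Create h.py:
```python
import numpy as np, cv2
from scipy.spatial.transform import Rotation as R
def rot(q): return R.from_quat(np.roll(np.asarray(q),-1))
def cast(c,px,z):
    K=np.array([[c["fx"],0,c["cx"]],[0,c["fy"],c["cy"]],[0,0,1.]])
    n=cv2.undistortPoints(np.array(px,float).reshape(-1,1,2),K,np.array(c["distortion"]))[:,0]
    d=rot(c["attitude"]).apply(np.c_[n,np.ones(len(n))]); p=np.array(c["position"])
    return p+d*((z-p[2])/d[:,2])[:,None]
```

Run:
```python
from h import *
from rig import ctrl
im=cv2.imread("pics/top0.png"); c=ctrl.calibration("top")
m=(im.max(2)<50).astype(np.uint8); m[:190]=0;m[300:]=0;m[:,:240]=0;m[:,345:]=0
n,l,st,ce=cv2.connectedComponentsWithStats(m)
for i in range(1,n):
    if st[i,4]<20: continue
    P=cast(c,np.argwhere(l==i)[:,::-1],122)[:,:2]; mu=P.mean(0); w,v=np.linalg.eigh(np.cov(P.T)); a=v[:,1]
    print(ce[i],st[i,4],mu.round(1),"heading deg",np.degrees(np.arctan2(a[1],a[0])),np.sqrt(w*12))
v=cv2.resize(im[190:305,235:350],(690,690),interpolation=cv2.INTER_CUBIC)[:600]
```

```text
[272.40714286 219.3       ] 140 [575.5 101.9] heading deg 149.32432599985714 [18.31527687 44.71871986]
[320.01724138 227.69827586] 116 [554.5  -3.7] heading deg 163.66187964577944 [15.85516815 45.29656438]
[263.27536232 267.44927536] 138 [469.  123.8] heading deg 147.33375536102662 [17.3354056  45.99894896]
[311.48148148 276.06481481] 108 [447.8  17.5] heading deg 153.93311441555315 [14.98375941 44.79798408]
```

Units first: shifts go in units of 50 mm. So -344 mm is -6.88, -301 mm is -6.02.

```bash
python3 steer.py '[{"dx": -0.86, "dy": -0.48}, {"dx": -1.72, "dy": -0.96}, {"dx": -2.58, "dy": -1.46}, {"dx": -3.44, "dy": -1.94}, {"dx": -4.3, "dy": -2.42}, {"dx": -5.16, "dy": -2.9}, {"dx": -6.02, "dy": -3.38}, {"dx": -6.88, "dy": -3.88}]' 1.0; python3 steer.py '[{"dx": -0.86, "dy": -0.48}, {"dx": -1.74, "dy": -0.98}, {"dx": -1.74, "dy": -0.98}, {"dx": -1.74, "dy": -0.98}, {"dx": -1.74, "dy": -0.98}]' 0.6
python3 - <<'E'
from h import *
from rig import ctrl
s=ctrl.sense();c=ctrl.calibration("wrist");im=ctrl.capture("wrist");print(s,c)
cv2.imwrite("pics/w1.png",im[:,:,::-1])
E
```

```text
time_s: 0.9
eef_pos: [456.2, 141.2, 404.6]
ee_rot: [-0.0, 0.229, 0.973, 0.0]
force: [0.1, 0.6, -0.2]
grip_width: 0.998
grip_force: 0.0
time_s: 1.4
eef_pos: [511.0, 61.3, 404.6]
ee_rot: [-0.0, 0.228, 0.974, 0.0]
force: [0.1, 0.8, -0.3]
grip_width: 0.602
grip_force: 0.0
{'time_s': 1.4, 'joints': array([-1.08642406e-01,  2.90408620e-01,  1.52834688e+00,  1.94852671e-04,
        1.32351089e+00, -1.21862300e+00]), 'dq': array([ 0.01631289, -0.00891715,  0.00195204,  0.00084556, -0.00012384,
       -0.00022456]), 'tau': array([-1.12271424e+00, -3.93974698e+01, -2.60464257e+01, -3.10332736e-02,
       -1.66633632e-02, -2.78879801e-03]), 'eef_pos': array([511.047917  ,  61.26435623, 404.55788226]), 'ee_rot': array([-3.45845852e-04,  2.28397862e-01,  9.73567817e-01,  5.28377643e-05]), 'force': array([ 0.11516312,  0.83354497, -0.26765082]), 'wrist_torque': array([-0.03168529,  0.0564026 , -0.01517931]), 'grip_force': 0.0, 'grip_width': 0.601662380750304} {'fx': 345.1410768357676, 'fy': 345.1410768357676, 'cx': 323.1489624696113, 'cy': 241.8332597829905, 'distortion': array([0.02240233, 0.        , 0.        , 0.        , 0.        ]), 'position': array([441.7584765 ,  96.03078955, 373.87807518]), 'attitude': array([0.12920576, 0.83989728, 0.52109609, 0.07960718])}
```

View pics/w1.png

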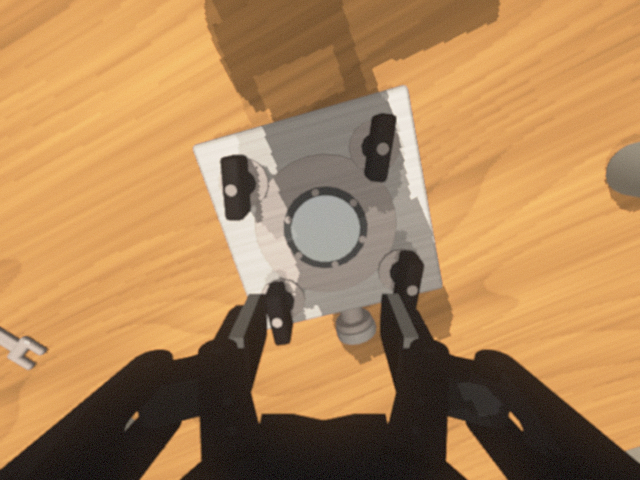

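The wrist view shows four black bars with light dots on top at about (231,190), (382,149), (277,323) and (411,290). I'll check whether the dots form the 110 mm square.

Run:
```python
from h import *
from rig import ctrl
im=cv2.imread("pics/w1.png"); c=ctrl.calibration("wrist")
g=cv2.cvtColor(im,cv2.COLOR_BGR2GRAY).astype(float)
px=[]
for x,y in [(382,149),(231,190),(277,323),(411,290)]:
    p=g[y-6:y+7,x-6:x+7]; w=np.clip(p-70,0,None); yy,xx=np.mgrid[y-6:y+7,x-6:x+7]
    px.append([(w*xx).sum()/w.sum(),(w*yy).sum()/w.sum()])
print(px)
for z in (128,):
    P=cast(c,px,z)[:,:2]; print(z,P.round(1),[np.linalg.norm(P[i]-P[(i+1)%4]).round(1) for i in range(4)],P.mean(0))
# chamber block from top cam
t=cv2.imread("pics/top0.png"); ct=ctrl.calibration("top")
hsv=cv2.cvtColor(t,cv2.COLOR_BGR2HSV)
m=((hsv[...,1]<60)&(hsv[...,2]>60)).astype(np.uint8); m[:195]=0;m[305:]=0;m[:,:235]=0;m[:,350:]=0
m=cv2.morphologyEx(m,cv2.MORPH_OPEN,np.ones((25,25),np.uint8))
cn=max(cv2.findContours(m,0,1)[0],key=cv2.contourArea)
Q=cast(ct,cn[:,0,:],66)[:,:2].astype(np.float32); print(cv2.minAreaRect(Q))
print("wrist headings")
m=(im.max(2)<45).astype(np.uint8); m[330:]=0
n,l,st,ce=cv2.connectedComponentsWithStats(m)
for i in range(1,n):
    if st[i,4]<600: continue
    A=cast(c,np.argwhere(l==i)[:,::-1],120)[:,:2]; w,v=np.linalg.eigh(np.cov(A.T)); a=v[:,1]
    print(ce[i],A.mean(0),np.degrees(np.arctan2(a[1],a[0])),np.sqrt(12*w))
```

```text
[[np.float64(382.44782087165134), np.float64(148.46481407437025)], [np.float64(230.54239719477206), np.float64(189.95816066305386)], [np.float64(276.50178623153425), np.float64(322.5251520710631)], [np.float64(411.9109404990403), np.float64(290.1497120921305)]]
128 [[468.8 128. ]
 [447.   19.7]
 [555.4  -2.2]
 [577.1 106.2]] [np.float64(110.5), np.float64(110.6), np.float64(110.6), np.float64(110.5)] [512.08691947  62.93128369]
((577.6569213867188, 61.53622817993164), (56.59623718261719, 56.762691497802734), 88.88417053222656)
wrist headings
[373.196875  152.4421875] [469.43307982 122.0147963 ] 156.88345763745835 [13.0843477  42.19649365]
```

```bash
python3 steer.py '[{"dx": 0.66, "dy": 0.4, "dz": 0.8, "rz": 0.1}, {"dx": 1.34, "dy": 0.82, "dz": 1.6, "rz": 0.1}, {"dx": 1.34, "dy": 0.82, "dz": 2.2, "rz": 0.1}, {"dx": 1.34, "dy": 0.82, "dz": 2.58, "rz": 0.1}, {"dx": 1.34, "dy": 0.82, "dz": 2.58, "rz": 0.1}]' 0.5
python3 steer.py '[{}, {}, {}, {}]' 0.0 20
cat > st.py <<'E'
from h import *
from rig import ctrl
s=ctrl.sense(); r=rot(s["ee_rot"])
y=r.apply([0,1,0]); print("t",s["time_s"],"pos",s["eef_pos"].round(1),"yhead",np.degrees(np.arctan2(y[1],y[0])).round(1),"Ftool",r.inv().apply(s["force"]).round(1),"Ttool",r.inv().apply(s["wrist_torque"]).round(3),"q6",s["joints"][5].round(2),"g",round(s["grip_width"],3),round(s["grip_force"],1))
E
python3 st.py
```

```text
time_s: 1.95
eef_pos: [468.6, 128.2, 273.9]
ee_rot: [-0.002, 0.276, 0.961, -0.001]
force: [-0.1, -0.1, 0.7]
grip_width: 0.501
grip_force: 0.0
time_s: 2.35
eef_pos: [470.0, 126.8, 277.2]
ee_rot: [0.001, 0.277, 0.961, 0.0]
force: [-2.8, -1.4, 7.1]
grip_width: 0.162
grip_force: 24.5
t 2.35 pos [470.  126.8 277.2] yhead 57.8 Ftool [ 1.6 -2.6 -7.1] Ttool [ 0.434  0.343 -0.02 ] q6 -0.99 g 0.162 24.5
```

```bash
python3 steer.py '[{"rz": 0.15}, {"rz": 0.3}, {"rz": 0.45}, {"rz": 0.6}]' 0.0 60; python3 st.py
python3 steer.py '[{"rz": 0.15}, {"rz": 0.3}, {"rz": 0.45}, {"rz": 0.45}, {"rz": 0.45}]'; python3 st.py
```

```text
time_s: 2.75
eef_pos: [469.8, 126.6, 277.3]
ee_rot: [0.001, 0.551, 0.834, -0.0]
force: [-5.8, -4.4, 10.6]
grip_width: 0.151
grip_force: 62.8
t 2.75 pos [469.8 126.6 277.3] yhead 23.1 Ftool [ -1.8  -7.  -10.6] Ttool [ 1.317 -0.401 -0.049] q6 -0.38 g 0.151 62.8
time_s: 3.25
eef_pos: [469.6, 126.5, 277.3]
ee_rot: [0.0, 0.721, 0.692, -0.001]
force: [-7.8, -4.2, 12.4]
grip_width: 0.147
grip_force: 63.1
t 3.25 pos [469.6 126.5 277.3] yhead -2.3 Ftool [ -4.5  -7.6 -12.3] Ttool [ 1.431 -1.082  0.021] q6 0.06 g 0.147 63.1
```

```bash
python3 steer.py '[{}, {}, {"dz": -0.6}, {"dz": -1.2}]' 0.5
python3 steer.py '[{"dx": -0.5, "dy": 0.36, "rz": -0.15}, {"dx": -1, "dy": 0.72, "rz": -0.3}, {"dx": -1.5, "dy": 1.08, "rz": -0.45}, {"dx": -2, "dy": 1.44, "rz": -0.6}, {"dx": -2.5, "dy": 1.82, "rz": -0.75}, {"dx": -2.5, "dy": 1.82, "rz": -0.9}, {"dx": -2.5, "dy": 1.82, "rz": -1.05}, {"dx": -2.5, "dy": 1.82, "rz": -1.2}]'
python3 steer.py '[{"dz": 0.4, "rz": -0.13}, {"dz": 0.9, "rz": -0.13}, {"dz": 1.2, "rz": -0.13}, {"dz": 1.2, "rz": -0.13}]'
python3 steer.py '[{}, {}, {}, {}]' 0.0 20
python3 st.py
```

```text
time_s: 3.65
eef_pos: [469.8, 127.0, 336.4]
ee_rot: [-0.0, 0.722, 0.692, -0.0]
force: [0.2, 0.2, 0.3]
grip_width: 0.497
grip_force: 0.0
time_s: 4.45
eef_pos: [555.8, -1.9, 335.8]
ee_rot: [0.0, 0.202, 0.979, 0.0]
force: [0.0, 0.7, 0.6]
grip_width: 0.499
grip_force: 0.0
time_s: 4.85
eef_pos: [555.3, -1.6, 274.1]
ee_rot: [-0.002, 0.14, 0.99, 0.0]
force: [-0.1, -0.0, -0.1]
grip_width: 0.501
grip_force: 0.0
time_s: 5.25
eef_pos: [555.8, -2.1, 277.0]
ee_rot: [0.001, 0.14, 0.99, -0.001]
force: [-2.8, -5.7, 6.3]
grip_width: 0.159
grip_force: 24.4
t 5.25 pos [555.8  -2.1 277. ] yhead 73.9 Ftool [ 1.1 -6.2 -6.3] Ttool [0.862 0.194 0.075] q6 -1.5 g 0.159 24.4
```

Scaled: -100 mm is -2, -60 mm is -1.2.

```bash
python3 steer.py '[{"rz": 0.15}, {"rz": 0.3}, {"rz": 0.45}, {"rz": 0.6}, {"rz": 0.75}, {"rz": 0.9}, {"rz": 1.05}, {"rz": 1.05}]' 0.0 60; python3 st.py
python3 steer.py '[{}, {}, {"dz": -0.6}, {"dz": -1.2}]' 0.5
python3 steer.py '[{"dx": 0.18, "dy": -0.4, "rz": -0.15}, {"dx": 0.36, "dy": -0.8, "rz": -0.3}, {"dx": 0.54, "dy": -1.2, "rz": -0.45}, {"dx": 0.72, "dy": -1.6, "rz": -0.6}, {"dx": 0.94, "dy": -2, "rz": -0.75}, {"dx": 0.94, "dy": -2, "rz": -0.88}, {"dx": 0.94, "dy": -2, "rz": -0.88}]'
python3 steer.py '[{"dz": 0.4}, {"dz": 0.9}, {"dz": 1.2}, {"dz": 1.2}]'
python3 steer.py '[{}, {}, {}, {}]' 0.0 20
python3 st.py
```

```text
time_s: 6.05
eef_pos: [555.6, -2.5, 277.1]
ee_rot: [0.001, 0.619, 0.785, -0.001]
force: [-5.8, -8.1, 9.5]
grip_width: 0.147
grip_force: 62.6
t 6.05 pos [555.6  -2.5 277.1] yhead 13.5 Ftool [-6.6 -7.6 -9.5] Ttool [ 1.281 -1.125  0.03 ] q6 -0.45 g 0.147 62.6
time_s: 6.45
eef_pos: [555.6, -1.3, 336.0]
ee_rot: [-0.001, 0.618, 0.786, -0.0]
force: [0.2, 0.2, 0.5]
grip_width: 0.498
grip_force: 0.0
time_s: 7.15
eef_pos: [447.1, 20.7, 336.0]
ee_rot: [0.0, 0.223, 0.975, 0.0]
force: [-0.1, -0.2, -0.2]
grip_width: 0.499
grip_force: 0.0
time_s: 7.55
eef_pos: [447.2, 20.4, 274.1]
ee_rot: [-0.002, 0.226, 0.974, 0.0]
force: [-0.8, -0.6, 1.0]
grip_width: 0.496
grip_force: 0.0
time_s: 7.95
eef_pos: [447.5, 19.9, 276.7]
ee_rot: [0.001, 0.224, 0.975, -0.001]
force: [-1.7, -4.5, 2.9]
grip_width: 0.156
grip_force: 23.4
t 7.95 pos [447.5  19.9 276.7] yhead 64.1 Ftool [-0.5 -4.8 -2.9] Ttool [0.871 0.011 0.036] q6 -1.34 g 0.156 23.4
```

Scaled: 135 mm is 2.7, -60 mm is -1.2.

```bash
python3 steer.py '[{"rz": 0.15}, {"rz": 0.3}, {"rz": 0.45}, {"rz": 0.6}, {"rz": 0.75}, {"rz": 0.9}, {"rz": 1.05}, {"rz": 1.05}]' 0.0 60; python3 st.py
python3 steer.py '[{}, {}, {"dz": -0.6}, {"dz": -1.2}]' 0.5
python3 steer.py '[{"dx": 0.26, "dy": 0.44, "rz": -0.15}, {"dx": 0.52, "dy": 0.88, "rz": -0.3}, {"dx": 0.78, "dy": 1.32, "rz": -0.45}, {"dx": 1.04, "dy": 1.8, "rz": -0.6}, {"dx": 1.3, "dy": 2.26, "rz": -0.75}, {"dx": 1.54, "dy": 2.7, "rz": -0.9}, {"dx": 1.54, "dy": 2.7, "rz": -0.96}, {"dx": 1.54, "dy": 2.7, "rz": -0.96}]'
python3 steer.py '[{"dz": 0.4}, {"dz": 0.9}, {"dz": 1.2}, {"dz": 1.2}]'
python3 steer.py '[{}, {}, {}, {}]' 0.0 20
python3 st.py
python3 steer.py '[{"rz": 0.15}, {"rz": 0.3}, {"rz": 0.45}, {"rz": 0.6}, {"rz": 0.75}, {"rz": 0.9}, {"rz": 1.05}, {"rz": 1.05}]' 0.0 60; python3 st.py
python3 steer.py '[{}, {}, {"dz": -1}, {"dz": -2}]' 0.5; python3 st.py
python3 - <<'E'
from h import *
from rig import ctrl
im=ctrl.capture("top"); cv2.imwrite("pics/top2.png",cv2.resize(im[190:305,235:350,::-1],(560,560),interpolation=cv2.INTER_CUBIC))
E
```

```text
time_s: 8.75
eef_pos: [447.5, 19.8, 276.8]
ee_rot: [0.001, 0.684, 0.729, -0.0]
force: [-2.8, -6.3, 4.1]
grip_width: 0.152
grip_force: 62.4
t 8.75 pos [447.5  19.8 276.8] yhead 3.7 Ftool [-6.1 -3.2 -4.1] Ttool [ 0.588 -1.07   0.069] q6 -0.28 g 0.152 62.4
time_s: 9.15
eef_pos: [447.2, 20.5, 336.5]
ee_rot: [-0.001, 0.682, 0.731, -0.0]
force: [0.8, -0.3, -0.1]
grip_width: 0.496
grip_force: 0.0
time_s: 9.95
eef_pos: [576.9, 106.9, 335.5]
ee_rot: [-0.0, 0.267, 0.964, 0.0]
force: [0.4, -0.5, -0.2]
grip_width: 0.499
grip_force: 0.0
time_s: 10.35
eef_pos: [576.1, 106.3, 274.0]
ee_rot: [-0.002, 0.269, 0.963, -0.0]
force: [-0.4, -0.7, 0.7]
grip_width: 0.5
grip_force: 0.0
time_s: 10.75
eef_pos: [576.7, 106.1, 277.1]
ee_rot: [0.001, 0.268, 0.963, -0.0]
force: [-3.7, -3.8, 5.4]
grip_width: 0.165
grip_force: 23.8
t 10.75 pos [576.7 106.1 277.1] yhead 58.9 Ftool [ 1.2 -5.1 -5.4] Ttool [0.889 0.177 0.041] q6 -1.05 g 0.165 23.8
time_s: 11.55
eef_pos: [576.9, 106.1, 277.3]
ee_rot: [0.001, 0.716, 0.698, 0.0]
force: [-2.0, -4.0, 6.0]
grip_width: 0.15
grip_force: 62.2
t 11.55 pos [576.9 106.1 277.3] yhead -1.5 Ftool [-4.  -1.9 -6. ] Ttool [ 0.318 -0.726  0.07 ] q6 0.01 g 0.15 62.2
time_s: 11.95
eef_pos: [576.5, 106.6, 376.3]
ee_rot: [-0.001, 0.714, 0.7, -0.001]
force: [1.1, -0.4, 0.6]
grip_width: 0.503
grip_force: 0.0
t 11.95 pos [576.5 106.6 376.3] yhead -1.2 Ftool [-0.3  1.1 -0.6] Ttool [-0.004 -0.003  0.011] q6 0.0 g 0.503 0.0
```

View pics/top2.png

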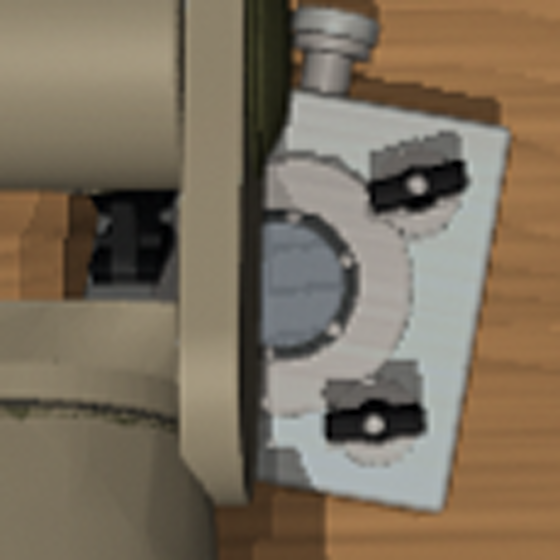

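K2 and K3 (crop px (375,425) and (418,183)) have turned and stayed put. That completes the first pass, so I'm starting pass 2 with the current knob, K4.

Scaled: 40 mm is 0.8, 100 mm is 2.

```bash
python3 steer.py '[{"dz": 0.8}, {"dz": 1.6}, {"dz": 2}, {"dz": 2}]' >/dev/null
python3 steer.py '[{}, {}, {}, {}]' 0.0 20 >/dev/null; python3 st.py
python3 steer.py '[{}, {"rz": 0.15}, {"rz": 0.3}, {"rz": 0.4}, {"rz": 0.4}]' 0.0 110 >/dev/null; python3 st.py
python3 steer.py '[{"rz": 0.08}, {"rz": 0.08}]' >/dev/null; python3 st.py
python3 steer.py '[{"rz": 0.08}, {"rz": 0.08}]' >/dev/null; python3 st.py
python3 steer.py '[{"rz": 0.08}, {"rz": 0.08}]' >/dev/null; python3 st.py
```

```text
t 12.8 pos [576.9 106.5 277.4] yhead -1.2 Ftool [-0.4 -2.9 -7.5] Ttool [ 0.45  -0.018  0.094] q6 0.0 g 0.156 24.9
t 13.3 pos [577.  106.5 277.7] yhead -24.3 Ftool [-0.7 -0.5 -7.8] Ttool [ 0.204 -0.174  0.065] q6 0.41 g 0.143 107.4
t 13.5 pos [577.1 106.4 277.7] yhead -28.8 Ftool [-1.3 -0.4 -8. ] Ttool [ 0.165 -0.207  0.125] q6 0.49 g 0.14 107.4
t 13.7 pos [577.1 106.4 277.7] yhead -33.4 Ftool [-0.8 -0.1 -7.2] Ttool [ 0.05  -0.203  0.09 ] q6 0.57 g 0.141 107.4
t 13.9 pos [577.1 106.4 277.7] yhead -38.0 Ftool [-1.  -0.4 -7.1] Ttool [-0.056 -0.272  0.092] q6 0.65 g 0.14 107.4
```

```bash
python3 steer.py '[{"rz": 0.08}, {"rz": 0.08}]' >/dev/null; python3 st.py
python3 steer.py '[{"rz": 0.08}, {"rz": 0.08}]' >/dev/null; python3 st.py
python3 steer.py '[{"rz": 0.08}, {"rz": 0.08}]' >/dev/null; python3 st.py
```

```text
t 14.1 pos [577.2 106.3 277.7] yhead -42.6 Ftool [-1.  -0.2 -6.9] Ttool [-0.119 -0.274  0.038] q6 0.73 g 0.137 107.4
t 14.3 pos [577.2 106.3 277.7] yhead -47.1 Ftool [-1.6  1.  -7.2] Ttool [-0.192 -0.276 -0.298] q6 0.81 g 0.138 107.5
t 14.5 pos [577.2 106.3 277.7] yhead -51.7 Ftool [-1.2  2.1 -5.9] Ttool [-0.289 -0.193 -0.379] q6 0.89 g 0.136 107.6
```

```bash
python3 steer.py '[{"rz": 0.06}, {"rz": 0.06}, {"rz": 0.06}]' >/dev/null; python3 st.py
```

```text
t 14.8 pos [577.2 106.2 277.7] yhead -55.0 Ftool [ 0.2  2.1 -5.9] Ttool [-0.353 -0.213 -0.385] q6 0.94 g 0.138 107.6
```

```bash
python3 steer.py '[{}, {}, {"dz": -0.6}, {"dz": -1.2}]' 0.5 >/dev/null
python3 steer.py '[{"dx": -0.44, "rz": -0.15}, {"dx": -0.88, "rz": -0.3}, {"dx": -1.32, "dy": -0.02, "rz": -0.45}, {"dx": -1.76, "dy": -0.02, "rz": -0.6}, {"dx": -2.2, "dy": -0.04, "rz": -0.75}, {"dx": -2.64, "dy": -0.06, "rz": -0.9}, {"dx": -3.1, "dy": -0.06, "rz": -1.03}, {"dx": -3.1, "dy": -0.06, "rz": -1.03}]'; python3 st.py
python3 - <<'E'
from h import *
from rig import ctrl
a=ctrl.capture("top"); b=ctrl.capture("wrist"); cv2.imwrite("pics/w3.png",b[:,:,::-1])
cv2.imwrite("pics/tw3.png",np.hstack([cv2.resize(a[190:305,235:350,::-1],(400,400),interpolation=cv2.INTER_CUBIC),cv2.resize(b[:,:,::-1],(400,300)).repeat(1,0) if 0 else cv2.copyMakeBorder(cv2.resize(b[:,:,::-1],(400,300)),0,100,0,0,0)]))
E
```

```text
time_s: 16.0
eef_pos: [446.6, 19.5, 335.8]
ee_rot: [-0.0, 0.682, 0.732, -0.0]
force: [-0.8, -0.9, -0.2]
grip_width: 0.498
grip_force: 0.0
t 16.0 pos [446.6  19.5 335.8] yhead 4.1 Ftool [-0.8 -0.9  0.2] Ttool [-0.042 -0.015  0.017] q6 -0.29 g 0.498 0.0
```

View pics/tw3.png

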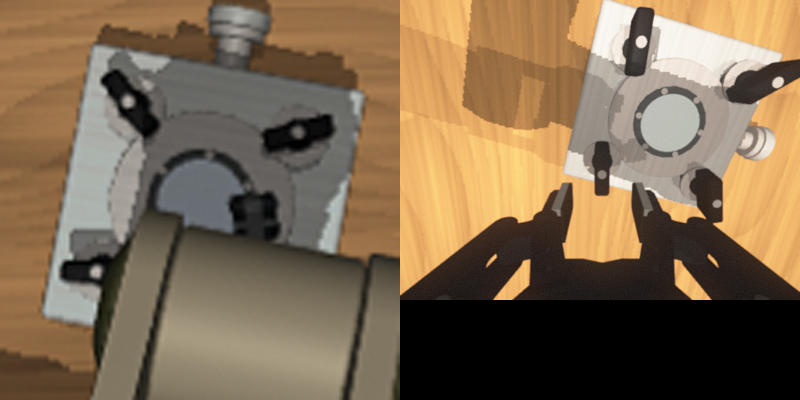

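The top crop shows K4 at (131,103) with its bar heading about 32 to 35°, matching the gripper, so it didn't slip. Now K2.

Scaled: 60 mm is 1.2, 45 mm is 0.9.

```bash
python3 steer.py '[{"dz": 0.4}, {"dz": 0.9}, {"dz": 1.2}, {"dz": 1.2}]' >/dev/null
python3 steer.py '[{}, {}, {}, {}]' 0.0 20 >/dev/null; python3 st.py
python3 steer.py '[{}, {"rz": 0.15}, {"rz": 0.3}, {"rz": 0.4}, {"rz": 0.4}]' 0.0 110 >/dev/null; python3 st.py
python3 steer.py '[{"rz": 0.08}, {"rz": 0.08}]' >/dev/null; python3 st.py
python3 steer.py '[{"rz": 0.08}, {"rz": 0.08}]' >/dev/null; python3 st.py
python3 steer.py '[{"rz": 0.08}, {"rz": 0.08}]' >/dev/null; python3 st.py
```

```text
t 16.9 pos [447.7  20.2 276.6] yhead 4.0 Ftool [-0.8 -5.2 -5.3] Ttool [ 0.84  -0.032  0.092] q6 -0.29 g 0.157 22.5
t 17.4 pos [447.9  20.2 276.9] yhead -19.1 Ftool [-2.8 -4.4 -7.1] Ttool [ 0.813 -0.472  0.035] q6 0.12 g 0.145 107.4
t 17.6 pos [447.9  20.2 276.9] yhead -23.7 Ftool [-2.5 -3.7 -6.8] Ttool [ 0.663 -0.495  0.049] q6 0.2 g 0.143 107.4
t 17.8 pos [447.9  20.2 276.9] yhead -28.3 Ftool [-3.7 -3.9 -7.4] Ttool [ 0.574 -0.577  0.032] q6 0.28 g 0.137 107.4
t 18.0 pos [447.9  20.1 276.9] yhead -32.8 Ftool [-2.6 -3.9 -7.5] Ttool [ 0.501 -0.684  0.078] q6 0.36 g 0.141 107.4
```

```bash
python3 steer.py '[{"rz": 0.08}, {"rz": 0.08}]' >/dev/null; python3 st.py
python3 steer.py '[{"rz": 0.08}, {"rz": 0.08}]' >/dev/null; python3 st.py
python3 steer.py '[{"rz": 0.08}, {"rz": 0.08}]' >/dev/null; python3 st.py
```

```text
t 18.2 pos [447.9  20.1 276.9] yhead -37.4 Ftool [-4.3 -2.6 -6.8] Ttool [ 0.352 -0.695  0.087] q6 0.44 g 0.142 107.4
t 18.4 pos [448.   20.1 276.9] yhead -42.0 Ftool [-4.8 -2.5 -5.1] Ttool [ 0.277 -0.691  0.061] q6 0.52 g 0.143 107.4
t 18.6 pos [448.   20.1 276.9] yhead -46.5 Ftool [-4.5 -1.4 -5.6] Ttool [ 0.21  -0.818 -0.307] q6 0.6 g 0.138 107.5
```

```bash
python3 steer.py '[{"rz": 0.08}, {"rz": 0.08}]' >/dev/null; python3 st.py
python3 steer.py '[{"rz": 0.05}, {"rz": 0.05}, {"rz": 0.05}]' >/dev/null; python3 st.py
```

```text
t 18.8 pos [448.   20.1 276.9] yhead -51.1 Ftool [-4.7 -0.4 -6.2] Ttool [ 0.094 -0.797 -0.373] q6 0.68 g 0.141 107.5
t 19.1 pos [448.   20.1 276.9] yhead -53.9 Ftool [-4.1 -0.9 -6.2] Ttool [-0.009 -0.791 -0.417] q6 0.72 g 0.143 107.6
```

Scaled: -60 mm is -1.2, -30 mm is -0.6.

```bash
python3 steer.py '[{}, {}, {"dz": -0.6}, {"dz": -1.2}]' 0.5 >/dev/null
python3 steer.py '[{"dx": 0.28, "dy": -0.24, "rz": -0.15}, {"dx": 0.56, "dy": -0.48, "rz": -0.3}, {"dx": 0.84, "dy": -0.74, "rz": -0.45}, {"dx": 1.12, "dy": -1, "rz": -0.6}, {"dx": 1.4, "dy": -1.26, "rz": -0.75}, {"dx": 1.62, "dy": -1.46, "rz": -0.9}, {"dx": 1.62, "dy": -1.46, "rz": -0.9}]' >/dev/null; python3 st.py
python3 steer.py '[{"dz": 0.4}, {"dz": 0.9}, {"dz": 1.2}, {"dz": 1.2}]' >/dev/null
python3 steer.py '[{}, {}, {}, {}]' 0.0 20 >/dev/null; python3 st.py
python3 steer.py '[{}, {"rz": 0.15}, {"rz": 0.3}, {"rz": 0.4}, {"rz": 0.4}]' 0.0 110 >/dev/null; python3 st.py
python3 steer.py '[{"rz": 0.08}, {"rz": 0.08}]' >/dev/null; python3 st.py
python3 steer.py '[{"rz": 0.08}, {"rz": 0.08}]' >/dev/null; python3 st.py
python3 steer.py '[{"rz": 0.08}, {"rz": 0.08}]' >/dev/null; python3 st.py
```

```text
t 20.2 pos [470.5 128.1 335.8] yhead -2.2 Ftool [-0.1 -0.  -0.2] Ttool [0.03  0.019 0.035] q6 0.06 g 0.499 0.0
t 21.0 pos [469.9 126.8 276.8] yhead -2.4 Ftool [-1.2 -8.  -8.3] Ttool [ 1.385 -0.259  0.041] q6 0.06 g 0.159 22.1
t 21.5 pos [469.7 126.8 277. ] yhead -25.5 Ftool [ -5.2  -7.7 -11.2] Ttool [ 1.419 -1.035  0.035] q6 0.47 g 0.137 107.5
t 21.7 pos [469.7 126.9 277. ] yhead -30.0 Ftool [ -6.2  -7.8 -11. ] Ttool [ 1.363 -1.101  0.047] q6 0.55 g 0.138 107.6
t 21.9 pos [469.7 126.8 277. ] yhead -34.6 Ftool [ -6.7  -7.2 -11.4] Ttool [ 1.307 -1.209  0.045] q6 0.63 g 0.143 107.6
t 22.1 pos [469.7 126.9 277. ] yhead -39.2 Ftool [ -7.2  -6.5 -12. ] Ttool [ 1.27  -1.381  0.095] q6 0.71 g 0.139 107.6
```

```bash
python3 steer.py '[{"rz": 0.08}, {"rz": 0.08}]' >/dev/null; python3 st.py
python3 steer.py '[{"rz": 0.08}, {"rz": 0.08}]' >/dev/null; python3 st.py
python3 steer.py '[{"rz": 0.08}, {"rz": 0.08}]' >/dev/null; python3 st.py
```

```text
t 22.3 pos [469.6 126.9 277. ] yhead -43.8 Ftool [ -8.5  -5.9 -12.5] Ttool [ 1.085 -1.439  0.076] q6 0.79 g 0.144 107.6
t 22.5 pos [469.6 126.9 277. ] yhead -48.3 Ftool [ -8.2  -6.2 -11.8] Ttool [ 1.067 -1.606  0.073] q6 0.87 g 0.138 107.7
t 22.7 pos [469.6 126.9 277. ] yhead -52.9 Ftool [-10.   -6.5 -12.5] Ttool [ 0.969 -1.642  0.082] q6 0.95 g 0.143 107.7
```

```bash
python3 steer.py '[{"rz": 0.08}, {"rz": 0.08}]' >/dev/null; python3 st.py
python3 steer.py '[{"rz": 0.08}, {"rz": 0.08}]' >/dev/null; python3 st.py
python3 steer.py '[{"rz": 0.08}, {"rz": 0.08}]' >/dev/null; python3 st.py
```

```text
t 22.9 pos [469.6 127.  277. ] yhead -57.5 Ftool [ -9.7  -5.  -11.2] Ttool [ 0.853 -1.724 -0.263] q6 1.03 g 0.143 107.7
t 23.1 pos [469.6 127.  277. ] yhead -62.0 Ftool [-10.4  -5.  -13.1] Ttool [ 0.78  -1.795 -0.343] q6 1.11 g 0.142 107.8
t 23.3 pos [469.5 127.  277. ] yhead -66.6 Ftool [-10.8  -5.  -12.8] Ttool [ 0.63  -1.821 -0.385] q6 1.19 g 0.136 107.8
```

Scaled: -60 mm is -1.2, -30 mm is -0.6.

```bash
python3 steer.py '[{}, {}, {"dz": -0.6}, {"dz": -1.2}]' 0.5 >/dev/null
python3 steer.py '[{"dx": 0.08, "dy": 0.44, "rz": -0.15}, {"dx": 0.16, "dy": 0.88, "rz": -0.3}, {"dx": 0.24, "dy": 1.32, "rz": -0.45}, {"dx": 0.32, "dy": 1.76, "rz": -0.6}, {"dx": 0.4, "dy": 2.2, "rz": -0.75}, {"dx": 0.48, "dy": 2.64, "rz": -0.9}, {"dx": 0.54, "dy": 3.04, "rz": -1.05}, {"dx": 0.54, "dy": 3.04, "rz": -1.2}]' >/dev/null
python3 steer.py '[{"rz": -0.1}, {"rz": -0.2}, {"dz": 0.4, "rz": -0.2}, {"dz": 0.9, "rz": -0.2}, {"dz": 1.2, "rz": -0.2}, {"dz": 1.2, "rz": -0.2}]' >/dev/null;python3 st.py
python3 steer.py '[{}, {}, {}, {}]' 0.0 20 >/dev/null; python3 st.py
python3 steer.py '[{}, {"rz": 0.15}, {"rz": 0.3}, {"rz": 0.4}, {"rz": 0.4}]' 0.0 110 >/dev/null; python3 st.py
python3 steer.py '[{"rz": 0.08}, {"rz": 0.08}]' >/dev/null; python3 st.py
python3 steer.py '[{"rz": 0.08}, {"rz": 0.08}]' >/dev/null; python3 st.py
python3 steer.py '[{"rz": 0.08}, {"rz": 0.08}]' >/dev/null; python3 st.py
```

```text
t 25.1 pos [555.4  -1.9 274.2] yhead 13.7 Ftool [-0.7 -0.6 -0.7] Ttool [-0.028  0.011 -0.025] q6 -0.45 g 0.501 0.0
t 25.5 pos [555.5  -2.  277.1] yhead 13.7 Ftool [-0.8 -6.3 -5.1] Ttool [ 0.979 -0.108  0.073] q6 -0.45 g 0.158 22.8
t 26.0 pos [555.5  -2.  277.3] yhead -9.4 Ftool [-3.  -5.9 -7.5] Ttool [ 0.965 -0.421  0.039] q6 -0.05 g 0.142 107.4
t 26.2 pos [555.5  -2.1 277.3] yhead -13.9 Ftool [-3.2 -5.4 -6.9] Ttool [ 0.83  -0.59   0.047] q6 0.03 g 0.139 107.4
t 26.4 pos [555.6  -2.1 277.3] yhead -18.5 Ftool [-3.8 -4.9 -6.8] Ttool [ 0.821 -0.678  0.056] q6 0.11 g 0.139 107.4
t 26.6 pos [555.6  -2.1 277.3] yhead -23.1 Ftool [-4.6 -4.1 -6.8] Ttool [ 0.718 -0.757  0.044] q6 0.19 g 0.139 107.4
```

```bash
python3 steer.py '[{"rz": 0.08}, {"rz": 0.08}]' >/dev/null; python3 st.py
python3 steer.py '[{"rz": 0.08}, {"rz": 0.08}]' >/dev/null; python3 st.py
python3 steer.py '[{"rz": 0.08}, {"rz": 0.08}]' >/dev/null; python3 st.py
```

```text
t 26.8 pos [555.6  -2.1 277.3] yhead -27.7 Ftool [-4.6 -3.5 -8. ] Ttool [ 0.67  -0.859  0.062] q6 0.27 g 0.137 107.4
t 27.0 pos [555.6  -2.1 277.3] yhead -32.3 Ftool [-5.  -3.5 -7.1] Ttool [ 0.633 -0.906  0.01 ] q6 0.35 g 0.141 107.4
t 27.2 pos [555.6  -2.1 277.3] yhead -36.8 Ftool [-5.2 -3.3 -7.3] Ttool [ 0.484 -0.965  0.068] q6 0.43 g 0.137 107.4
```

```bash
python3 steer.py '[{"rz": 0.08}, {"rz": 0.08}]' >/dev/null; python3 st.py
python3 steer.py '[{"rz": 0.08}, {"rz": 0.08}]' >/dev/null; python3 st.py
python3 steer.py '[{"rz": 0.08}, {"rz": 0.08}]' >/dev/null; python3 st.py
```

```text
t 27.4 pos [555.6  -2.1 277.3] yhead -41.4 Ftool [-5.9 -1.8 -6.3] Ttool [ 0.484 -1.074  0.068] q6 0.51 g 0.134 107.4
t 27.6 pos [555.6  -2.1 277.3] yhead -46.0 Ftool [-5.6 -2.6 -7. ] Ttool [ 0.331 -1.046 -0.219] q6 0.59 g 0.14 107.5
t 27.8 pos [555.6  -2.1 277.3] yhead -50.5 Ftool [-6.8 -1.5 -7.4] Ttool [ 0.273 -1.149 -0.273] q6 0.67 g 0.144 107.5
```

```bash
python3 steer.py '[{"rz": 0.06}, {"rz": 0.06}, {"rz": 0.06}]' >/dev/null; python3 st.py
```

```text
t 28.1 pos [555.6  -2.1 277.3] yhead -53.9 Ftool [-6.1 -1.4 -7.1] Ttool [ 0.16  -1.135 -0.387] q6 0.73 g 0.137 107.6
```

Units first: shifts go in units of 50 mm. So -120 mm is -2.4, -80 mm is -1.6.

```bash
python3 steer.py '[{}, {}, {"dz": -0.8}, {"dz": -1.6}, {"dz": -2.4}, {"dz": -2.4}]' 0.5 >/dev/null; python3 st.py
python3 steer.py '[{"dx": 0.04, "dy": -0.9}, {"dx": 0.08, "dy": -1.8}, {"dx": 0.12, "dy": -2.7}, {"dx": 0.16, "dy": -3.6}, {"dx": 0.2, "dy": -4.5}, {"dx": 0.24, "dy": -5.4}, {"dx": 0.28, "dy": -6.3}, {"dx": 0.3, "dy": -7.2}]' >/dev/null
python3 steer.py '[{}, {}]' >/dev/null; python3 st.py
python3 - <<'E'
from h import *
from rig import ctrl
im=ctrl.capture("top")[:,:,::-1]; c=ctrl.calibration("top")
m=(im.max(2)<50).astype(np.uint8); m[:190]=0;m[300:]=0;m[:,:240]=0;m[:,345:]=0
n,l,st,ce=cv2.connectedComponentsWithStats(m)
for i in range(1,n):
    if st[i,4]<20: continue
    P=cast(c,np.argwhere(l==i)[:,::-1],122)[:,:2]; w,v=np.linalg.eigh(np.cov(P.T)); a=v[:,1]
    print(P.mean(0).round(1),"heading",np.degrees(np.arctan2(a[1],a[0]))%180,np.sqrt(w*12))
cv2.imwrite("pics/top4.png",im)
E
```

```text
t 28.7 pos [556.   -1.7 401.5] yhead -53.9 Ftool [-0.7 -0.4 -0.1] Ttool [-0.039  0.071  0.002] q6 0.73 g 0.499 0.0
t 29.7 pos [355.4 298.5 395.6] yhead -53.8 Ftool [ 0.4 -0.4 -0.4] Ttool [0.004 0.022 0.014] q6 1.38 g 0.498 0.0
[575.8 102. ] heading 36.34424273434837 [16.13895843 46.87236852]
[554.4  -3.5] heading 35.035476454153894 [16.3176295  44.74254776]
[469.5 123.4] heading 24.3658434833215 [18.68613431 44.35954353]
[448.   17.3] heading 36.704852199121774 [16.2754024  44.07716196]
```

View pics/top4.png

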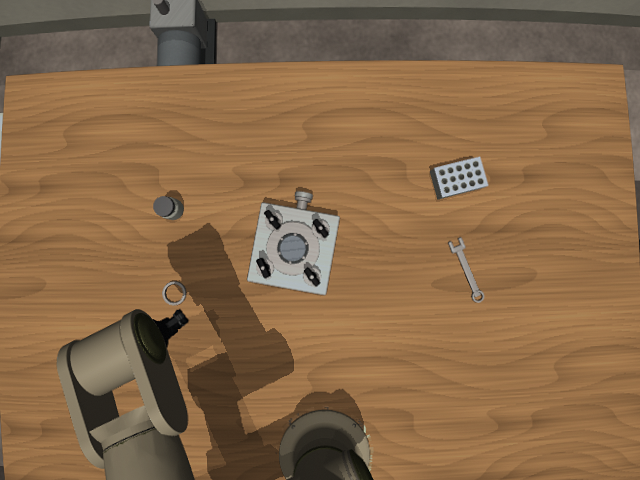

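The final top view shows the knobs at about (272,219), (320,227), (263,267) and (311,276). Their bar headings of 36.3°, 35.0°, 24.4° and 36.7° match the gripper's final 35.0°, 36.1°, 23.4° and 36.1°. The bystanders haven't moved and the arm is clear, so I'm handing in.

```bash
python3 -c "
from rig import ctrl
print(ctrl.finish_job())"
```

```text
the job is handed in; nothing more can be done
None
```

I tightened all four knobs in two crisscross passes and nipped each an estimated 8 to 14 degrees past firm (judged from wrist torque and gripper angle), then let go, left the bystanders where they were and handed the job in at about 30 s; no verdict was returned.

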